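Hold a heat sink over its module

ROBOT

A 6-joint arm with a two-finger parallel gripper is mounted at the origin on the work surface. World frame = base frame: x ahead of the robot, y to its left, z up, the work surface at z = 0. Lengths are in m, angles in rad, forces in N, time in s.
With the tool pointing down it reaches from about 0.35 to 0.975 m from the base axis. Payload 4.9 kg.
Tool frame: the origin (TCP) lies on the centre line of the jaws, within the pads' length; the fingertips stand manip.tip_reach ahead of it and the grasp point (between the pads) is the TCP (manip.tip_reach is the distance from the TCP to the fingertips, in m); z points along the fingers, y is the line along which they close (so a half turn about z gives the same grasp; the last joint's range is limited). The gripper opens to 85 mm and grips with 20 to 120 N. Pads are 22 mm wide; open, the fingers measure 114 mm over their backs; the gripper's body (76 mm by 85 mm) begins 54 mm behind the grasp point. The pads swing forward as they close: fully open they stand 13 mm farther back than shut.
Start: joints at [-1.409, 0.053, 1.613, -0, 1.476, -0.119], TCP at [0.173, -0.601, 0.25] pointing down, gripper open.
Joint ranges: [-3.01, 3.01], [-1.01, 2.22], [0.06, 2.58], [-1.02, 4.17], [0.09, 2.62], [-3.14, 3.14]. Speed limits (rad/s): [2.57, 2.57, 3.14, 3.14, 3.14, 3.14].

INTERFACE

Orientations are given as a unit quaternion [w, x, y, z].
In Python, from plant import manip gives the robot as it stands. The module is installed in compiled form; this text tells all that it offers.
- The arm moves only by the tool move_arm, never from a script. Its argument "rows" is a list of rows, each a list of 7 numbers: the shift along the tool's x, y, z in cm, then the turn, a rotation vector about the tool's x, y, z in degrees, then the opening, from -1 (shut) to 1 (fully open). In form: [[tx, ty, tz, ax, ay, az, jaw], ...]. A call has 1 to 20 rows; each row shifts and turns the commanded pose from where the row before left it, along the tool's axes as they then stand; what a row does not reach is not made up. A row lasts 1/12 s, in which the tool goes at most 41.7 mm and 7.16 degrees, less where a joint would pass 70% of its speed; a pose out of reach is approached as far as the arm can. A call is refused whole if a number of a shift passes 4.17 or a number of a turn 7.16, either way. A call with a gripper value outside its range is refused whole. The fingers move at their own pace and stop on an object; the grip force is fixed at half the most. Time passes only in rows, so rows that do not move let the fingers close. It gives the time, the measured TCP pose, the force, the opening and the grip force at its end, in the units of the state.
- manip.state(): the state, without advancing time (a new reading comes with each control period).
- manip.grab_frame(name): name is "side" or "top" or "wrist"; returns a dict with "img" (384x512x3 uint8, blue, green, red), "mtx" (3x3 intrinsics, pixels), "R" (3x3) and "t" (3): a world point X has camera coordinates R X + t. Camera axes: x right, y down, z forward; pixel columns grow to the right and rows downward; lengths in m; the calibration is good to about 2 mm. A picture is of the moment at which its call begins. There is no depth.
- manip.job_done(): hands the job in; it is judged then, once.
The state is a dict: "time": time; "joint_pos": joint angles; "joint_vel": joint speeds; "joint_efforts": joint torques, N m; "tool_pos": TCP position; "tool_rot": TCP orientation; "contact_force": force on the tool from outside, world axes, zero at the start; "ft_torque": the same for the moment, N m; "gripper_width": opening from 0.0 (shut) to 1.0 (fully open); "grasp_force": force on a finger pad.
Only numpy, scipy, OpenCV 4.12 (cv2) and the standard library are available. Lean on these libraries where they do the work, as an engineer would, in place of code of your own. Each camera call takes 0.05 s, during which the arm holds its last target. There are 200 camera calls.

TASK

Swing the bench magnifier aside (it has a black knob to move it by) so that its lens is well clear of the circuit board, and leave it there. Then pick up the finned heat sink from the cork pad, carry it over the rack of solder spools without touching the racks, and bring it centred above the black module in the middle of the board, level and with its long side along the module's long side. Finish while still holding it there, hovering about one centimetre above the module: do not set it down, let go or touch the board, and leave the other things on the bench where they are.

Things in the scene. Friction and masses are not known exactly. Their poses are not given: they have to be found in the camera images.
- mag_arm (a joint): swing angle of the bench magnifier's white arm about its upright post, rad; 0 = arm points from the post along the magnifier base's -x (about towards the robot, lens over the board); grows counter-clockwise seen from above, range -1.5 to 1.5. The joint is stiff (about 0.5 N m, i.e. about 2 N at the knob) and stays where it is left.
- mag_hinge (a point): point on the vertical swing axis of the magnifier, at the top of its 16 mm post, 168 mm above the table; the arm's highest part there is 21 mm higher. The post stands beyond the board on a grey round foot 104 mm across and 22 mm high. This point's -x axis runs along the arm to the lens and knob.
- lens (a point): centre of the magnifier's round lens in its white ring, 105 mm across outside; 205 mm from the swing axis, 176 mm above the table, ring 14 mm thick (underside about 169 mm above the table)
- mag_knob (a point): the magnifier's black upright round knob, 16 mm across, on the lens ring's end away from the post, 268 mm from the swing axis; this point lies on the knob's axis, 20 mm below its top and 24 mm above the white tab that it stands on. It may turn in the grip as the arm swings.
- sink: loose aluminium heat sink, 60 (x) by 40 (y) by 32 (z) mm, about 0.1 to 0.2 kg, with upright fins running along its long side (x); origin: centre of its underside, z up. It lies flat on a cork pad 120 x 120 x 6 mm (fixed) at the left or right end of the work area. Its 40 mm width is gripped on the two outer fins.
- board: circuit board 100 x 80 mm on a wooden carrier 110 (x) by 90 (y) mm, lying fixed on a thin mat below the magnifier; origin: centre of the carrier's underside, z up; the board's surface is 12 mm above it. Small parts on it are at most 16 mm above the origin, except the module in the middle.
- module_top (a point): centre of the top face of the black rectangular module in the middle of the board, 50 (along x) by 34 (y) mm, its top 20 mm above the board body's origin (about 23 mm above the table); x along its long side, z up
- rack_left: fixed rack of white solder spools on the robot's left of the board, 240 (x) by 56 (y) by 94 (z) mm high; origin: centre of its underside
- rack_right: fixed rack of black solder spools on the robot's right of the board, 240 (x) by 56 (y) by 94 (z) mm high; origin: centre of its underside
- iron_stand: loose soldering-iron stand, red base 150 (x) by 75 (y) mm with a wire coil leaning up towards its -x end, about 125 mm high, at the end of the work area where the heat sink is not; origin: centre of its underside. To be left alone.
- flux_bottle: loose pink bottle 44 mm across, 115 mm high; origin: centre of its underside. To be left alone.
- dish: loose small black dish 72 mm across, 42 mm high; origin: centre of its underside. To be left alone.
There are look-alikes about, which are no part of the job. There is more than one size of the sink; the job needs the larger. Of the things that look like the board, take the one that is farthest to the robot's left at the start.

How it is judged:
On the way, in this order (a step that is already met when the one before it is completed fails the run):
1. the magnifier's lens is swung clear of the board (horizontal distance between lens and module_top above 0.12 m and z of sink in the frame of module_top below 0.02 m), for 0.3 s.
2. the heat sink is in the fingers, raised to pass over the racks (height (world z) of sink above 0.09 m and contact force between sink and the fingers above 1 N), for 0.1 s.
At the end, for the whole second after the job is handed in: Lens centre over 120 mm (level) from the module centre, magnifier still; heat sink at rest in the fingers, underside 3 to 20 mm above the module top, centred within 8 mm, long sides parallel within 8 degrees, level within 7 degrees, not touching the board (all of step 1 and velocity of joint mag_arm between -0.05 and 0.05 rad/s and horizontal distance between sink and module_top below 0.008 m and z of sink in the frame of module_top above 0.003 m and angle between the x axis of sink and the x axis of module_top, either way round below 0.14 rad and angle between sink's own z axis and vertical below 0.12 rad and linear speed of sink below 0.03 m/s and contact force between sink and the fingers above 1 N and contact force between sink and board below 0.05 N); the arm keeps its last pose, push and grip.
It fails at once if the board or its module is touched (contact force between anything else and board above 1 N).
It fails at once if the left spool rack is touched (contact force between anything else and rack_left above 1 N).
It fails at once if the right spool rack is touched (contact force between anything else and rack_right above 1 N).
It fails at once if a bystander is moved more than 20 mm (distance of any of iron_stand, flux_bottle, dish from where it was at the start of the episode above 0.02 m).
It also fails if it takes over 64 s, if anything falls off the work surface, if the arm or the gripper's body presses on something with over 40 N, if the wrist force passes 120 N, or if a joint passes its speed limit or range.

## Working session

There is one attempt and no reset: what is moved stays moved. The work goes in short steps, Python scripts to look and compute and a tool call to move; the robot and the scene stay as the last step left them, time stands still between calls to the robot, and variables do not carry over. Pictures are saved under pics/ and viewed, at most 10 in all, crops included, and the job is handed in when it is done.

Besides the shell and the picture viewer there is one more tool, called as a command line: name --pt "numbers of a row" for each row, then --argument value for the rest. move_arm: Moves the arm, as the interface text tells. Its arguments: {"type":"object","properties":{"rows":{"type":"array","items":{"type":"array","items":{"type":"number"}}}},"required":["rows"]}

```bash
mkdir -p pics; cat > h.py <<'E'
import numpy as np, cv2
from plant import manip
from scipy.spatial.transform import Rotation as Rn
def grab(n,save=None):
    f=manip.grab_frame(n)
    f={k:np.array(v) for k,v in f.items() if k in('img','mtx','R','t')}
    if save:
        cv2.imwrite(f'pics/{save}.png',f['img']); np.savez(f'pics/{save}.npz',**f)
    return f
def load(s): return dict(np.load(f'pics/{s}.npz'))
def ray(f,uv):
    uv=np.atleast_2d(uv).astype(float)
    d=np.c_[uv,np.ones(len(uv))]@np.linalg.inv(f['mtx']).T@f['R']
    return -f['R'].T@f['t'],d
def plane(f,uv,z):
    c,d=ray(f,uv); return c+d*((z-c[2])/d[:,2])[:,None]
def proj(f,X):
    p=(np.atleast_2d(X)@f['R'].T+f['t'])@f['mtx'].T; return p[:,:2]/p[:,2:]
def tri(fa,a,fb,b):
    A=[];y=[]
    for f,u in((fa,a),(fb,b)):
        c,d=ray(f,u); d=d[0]/np.linalg.norm(d[0]); P=np.eye(3)-np.outer(d,d); A.append(P); y.append(P@c)
    x,r,_,_=np.linalg.lstsq(np.vstack(A),np.hstack(y),rcond=None); return x,np.sqrt(r)
def rot(): 
    q=manip.state()['tool_rot']; return Rn.from_quat([q[1],q[2],q[3],q[0]])
E
python3 - <<'E'
from h import *
for n in('top','side','wrist'):
    f=grab(n,n+'0'); print(n,-f['R'].T@f['t'],f['mtx'][0,0])
a=load('top0')['img'];b=load('side0')['img']
cv2.imwrite('pics/both.png',np.vstack([cv2.resize(a,None,fx=.78,fy=.78),cv2.resize(b,None,fx=.78,fy=.78)]))
print(manip.state(),manip.tip_reach)
E
```

```text
top [3.85593688e-01 2.64278413e-04 9.67174820e-01] 355.2262046457697
side [0.02306292 0.68782401 1.16305406] 469.2725566336171
wrist [ 0.24564902 -0.57870604  0.37317664] 294.5518797258681
{'time': 0.15, 'joint_pos': array([-1.40901605e+00,  5.31969439e-02,  1.61398119e+00,  2.68140025e-05,
        1.47599406e+00, -1.19009281e-01]), 'joint_vel': array([-0.00024535, -0.0007085 , -0.00471041,  0.00029154,  0.00145705,
        0.00037383]), 'joint_efforts': array([ 1.35190428e-03, -3.94239628e+01, -3.70723021e+01, -1.51379777e-05,
        4.64909244e-03, -7.50259588e-07]), 'tool_pos': array([ 0.17312425, -0.60007051,  0.24934899]), 'tool_rot': array([-7.89876505e-04,  9.90160700e-01,  1.39932711e-01, -3.54563446e-06]), 'contact_force': array([0.43698329, 0.33735813, 0.04381597]), 'ft_torque': array([0.02654206, 0.06038312, 0.0690453 ]), 'grasp_force': 0.0, 'gripper_width': 0.9994819400708099} 0.019
```

View pics/top0.png

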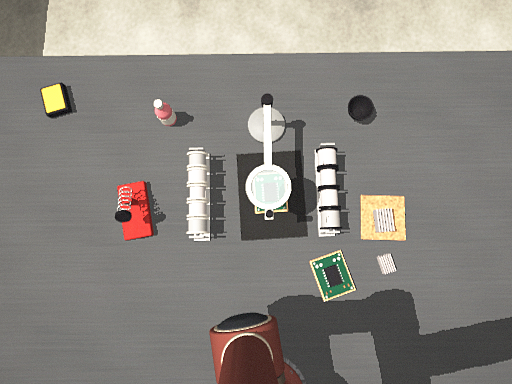

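View pics/side0.png

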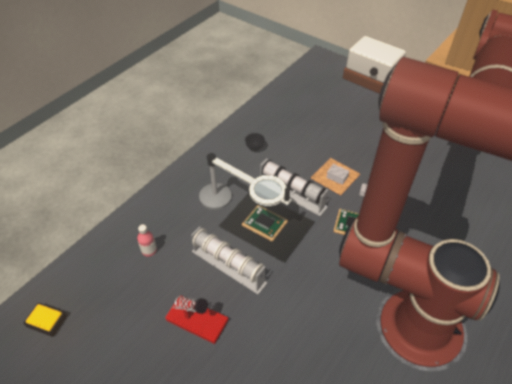

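Top view: board candidates are at (270,188) under the lens and (333,275) on the robot's right. The first is farther left and under the magnifier, so it is the one. Sink candidates are at (384,220) on the cork pad (larger) and (387,264) off the pad (smaller). The pad one fits the description. I'll confirm both in an enlarged crop.

```bash
python3 - <<'E'
from h import *
a=load('top0')['img'];b=load('side0')['img']
A=cv2.resize(a[85:305,225:415],None,fx=2.7,fy=2.7,interpolation=cv2.INTER_CUBIC)[:594,:]
B=cv2.resize(b[140:250,190:370][:,:],None,fx=1.6,fy=1.6)
B=cv2.resize(b[150:240,200:300],(286,258),interpolation=cv2.INTER_CUBIC)
C=cv2.resize(b[150:200,305:365],(286,238),interpolation=cv2.INTER_CUBIC)
R=np.zeros((594,286,3),np.uint8);R[:258]=B;R[270:508]=C
cv2.imwrite('pics/crop1.png',np.hstack([A,R]))
E
```

```text
(no output)
```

View pics/crop1.png

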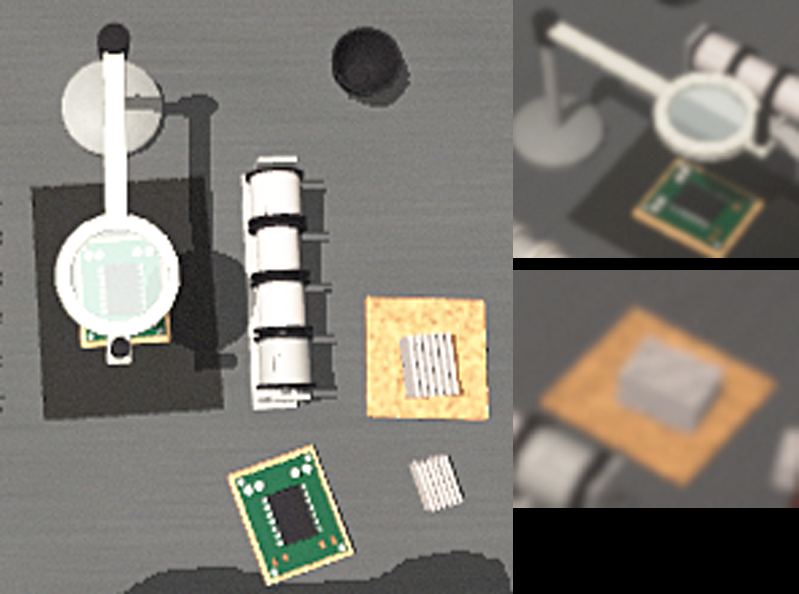

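The crop confirms the scene. The target board sits on the dark mat under the lens, with its module at about top (270,191) and side (265,221). The larger sink is on the cork at (384,220). The knob is at top (269,213) and side (287,188), and the hinge cap at top (267,99) and side (211,157).

```bash
python3 - <<'E'
from h import *
T=load('top0');S=load('side0')
for n,a,b in(('knobtop',(269.4,213.5),(287.4,186.5)),('hinge cap',(267.2,99),(211.5,157)),):
    print(n,*tri(T,a,S,b))
# green board in side/top
for nm,f in(('side',S),('top',T)):
    h=cv2.cvtColor(f['img'],cv2.COLOR_BGR2HSV)
    m=cv2.inRange(h,(55,90,30),(95,255,200)); cs,_=cv2.findContours(m,0,2)
    for c in cs:
        if cv2.contourArea(c)>60:
            print(nm,'green',cv2.minAreaRect(c))
            g=plane(f,cv2.convexHull(c)[:,0],.015)[:,:2].astype(np.float32); print('  z15mm',cv2.minAreaRect(g*1000))
    m=cv2.inRange(h,(8,90,120),(25,255,255)); cs,_=cv2.findContours(m,0,2)
    for c in cs:
        if cv2.contourArea(c)>250:
            g=plane(f,c[:,0],.006)[:,:2].astype(np.float32); print(nm,'tan',cv2.boundingRect(c),cv2.minAreaRect(g*1000))
# white spools rack bounds at z~.08, lens ring fit
h=cv2.cvtColor(T['img'],cv2.COLOR_BGR2HSV)
m=cv2.inRange(h,(0,0,165),(179,90,255)); cs,_=cv2.findContours(m,0,2)
for c in cs:
    if cv2.contourArea(c)>100 and cv2.boundingRect(c)[1]>60:
        print('white',cv2.boundingRect(c),cv2.minAreaRect(plane(T,c[:,0],.08)[:,:2].astype(np.float32)*1000))
W=load('wrist0')
print(proj(W,[[.31,-.33,.04]]), proj(T,[[.31,-.33,.038]]))
E
```

```text
knobtop [ 0.45021064 -0.01575552  0.23388795] [0.00038396]
hinge cap [ 0.72060078 -0.01642307  0.18148212] [0.00198158]
side tan (25, 304, 37, 28) ((812.2113647460938, 579.4033203125), (80.54563903808594, 59.58483123779297), 17.151185989379883)
side tan (311, 158, 49, 37) ((455.2171325683594, -324.8674011230469), (126.31622314453125, 122.9075698852539), 87.58515930175781)
side tan (425, 0, 87, 77) ((409.5035400390625, -1505.04248046875), (221.71456909179688, 763.9266967773438), 4.682092666625977)
top green ((332.08416748046875, 275.1584167480469), (38.6254997253418, 29.236120223999023), 69.14553833007812)
  z15mm ((306.37835693359375, -181.93499755859375), (97.51276397705078, 76.91409301757812), 19.458166122436523)
top tan (360, 195, 46, 46) ((457.0337829589844, -325.8737487792969), (120.43124389648438, 121.05921936035156), 87.71891021728516)
white (377, 253, 20, 22) ((338.5997009277344, -302.2156066894531), (48.440513610839844, 35.34354782104492), 16.699384689331055)
white (309, 249, 47, 53) ((311.79779052734375, -168.12216186523438), (103.26226806640625, 84.18986511230469), 18.573015213012695)
white (368, 204, 27, 35) ((444.36474609375, -299.437255859375), (87.96539306640625, 56.9528694152832), 7.425091743469238)
white (317, 189, 23, 48) ((465.0299072265625, -164.55914306640625), (117.73612213134766, 52.797332763671875), 0.2690594494342804)
white (186, 151, 24, 90) ((513.1939086914062, 161.4522247314453), (228.53955078125, 58.111793518066406), 1.2265779972076416)
white (314, 148, 22, 40) ((580.0579223632812, -163.63394165039062), (101.18083953857422, 54.1496696472168), 0.6655586957931519)
white (245, 104, 47, 116) ((600.2195434570312, -10.985809326171875), (302.44720458984375, 115.60926055908203), 4.239624500274658)
[[ 23.24223585 -41.50584771]] [[391.90406009 273.67083486]]
```

View pics/wrist0.png

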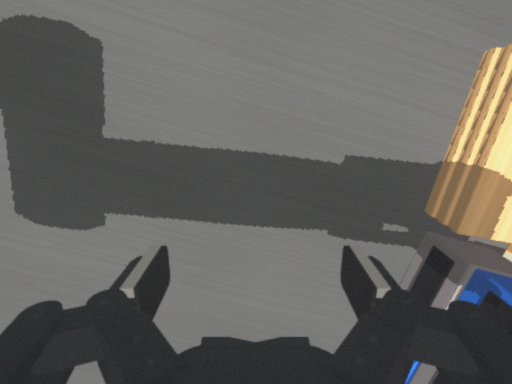

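Knob top at z=0.234, cap-to-knob distance 0.270 (expected 0.268), cork pad 120 x 121: all consistent. The wrist view shows bare table plus a wooden block at the right edge, so I'll lift first and then move to view the sink.

move_arm --pt "0 0 -2.5 0 0 0 1" --pt "0 0 -2.5 0 0 0 1" --pt "2.74 -2.02 0 0 0 0 1" --pt "2.74 -2.02 0 0 0 0 1" --pt "2.74 -2.02 0 0 0 0 1" --pt "2.74 -2.02 0 0 0 0 1" --pt "2.74 -2.02 0 0 0 0 1" --pt "2.74 -2.02 0 0 0 0 1" --pt "2.74 -2.02 0 0 0 0 1" --pt "2.74 -2.02 0 0 0 0 1" --pt "2.74 -2.02 0 0 0 0 1" --pt "2.74 -2.02 0 0 0 0 1" --pt "0 0 0 0 0 5.4 1" --pt "0 0 0 0 0 5.4 1" --pt "0 0 0 0 0 5.3 1" --pt "0 0 0 0 0 0 1" --pt "0 0 0 0 0 0 1"

```text
time: 1.57
tool_pos: [0.3804, -0.3303, 0.3]
tool_rot: [-0.0, 1.0, 0.001, -0.0]
contact_force: [0.5, 0.4, 0.6]
gripper_width: 0.998
grasp_force: 0.0
```

```bash
python3 - <<'E'
from h import *
f=grab('wrist','w1'); print(-f['R'].T@f['t'],rot().as_matrix().round(3),manip.state()['tool_pos'])
print(proj(f,[[.45,-.32,.03]]))
E
```

```text
[ 0.45590959 -0.32958677  0.42396467] [[ 1.     0.002 -0.   ]
 [ 0.002 -1.     0.   ]
 [-0.    -0.    -1.   ]] [ 0.38036301 -0.33048103  0.30008371]
[[247.67305936 106.75300809]]
```

View pics/w1.png

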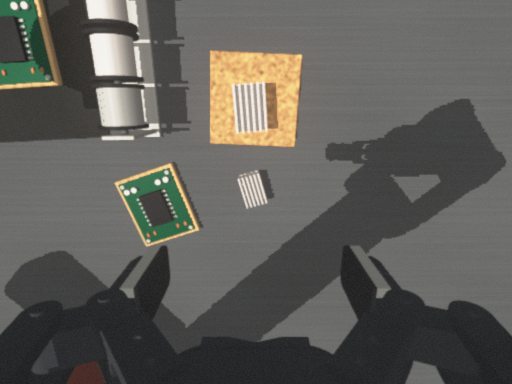

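The wrist view shows the large sink on the cork at (251,107), the small one at (253,189), and the decoy board at (157,205). The target module is at the left edge, around (10,40). Now above the knob.

move_arm --pt "0.7 -3.14 0 0 0 0 1" --pt "0.7 -3.14 0 0 0 0 1" --pt "0.7 -3.14 0 0 0 0 1" --pt "0.7 -3.14 0 0 0 0 1" --pt "0.7 -3.14 0 0 0 0 1" --pt "0.7 -3.14 0 0 0 0 1" --pt "0.7 -3.14 0 0 0 0 1" --pt "0.7 -3.14 0 0 0 0 1" --pt "0.7 -3.14 0 0 0 0 1" --pt "0.7 -3.14 0 0 0 0 1" --pt "0 0 0 0 0 0 1" --pt "0 0 0 0 0 0 1"

```text
time: 2.62
tool_pos: [0.4506, -0.0155, 0.3002]
tool_rot: [0.0, 1.0, 0.002, -0.0]
contact_force: [-0.4, -0.5, -0.8]
gripper_width: 1.001
grasp_force: 0.0
```

```bash
python3 - <<'E'
from h import *
f=grab('wrist','w2'); print(manip.state()['tool_pos'], proj(f,[[.450,-.016,.234],[.45,-.016,.19]]))
E
```

```text
[ 0.45049745 -0.01645136  0.30020339] [[256.68604878 216.85190586]
 [256.39047566 197.24105225]]
```

View pics/w2.png

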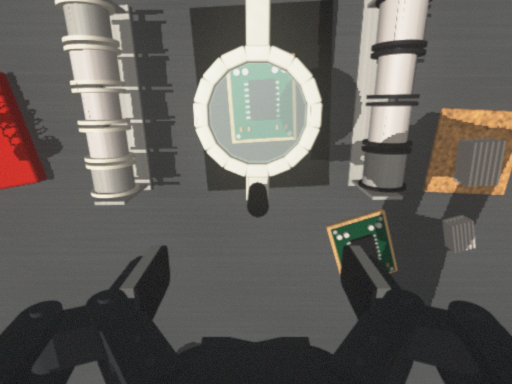

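The wrist view shows the lens ring centred at (258,110), and the knob in black from about (258,183) to (258,214), a little off the predicted top at (257,217). I'll refine using the ring and knob across several views.

```bash
python3 - <<'E'
from h import *
T=load('top0');S=load('side0');W=load('w2');W1=load('w1')
g=cv2.cvtColor(W['img'],cv2.COLOR_BGR2GRAY)
m=((g<55)*255).astype(np.uint8)[175:225,235:282]
cs,_=cv2.findContours(m,0,2);c=max(cs,key=cv2.contourArea);print('knob w',np.array(cv2.boundingRect(c))+[235,175,0,0])
for r in range(m.shape[0]):
    x=np.where(m[r])[0]
    if len(x) and r%4==0: print(r+175,x.min()+235,x.max()+235)
def ringwhite(f,roi,thr):
    x,y,w,h=roi; hh=cv2.cvtColor(f['img'],cv2.COLOR_BGR2HSV)[y:y+h,x:x+w]
    m=cv2.inRange(hh,(0,0,thr),(179,60,255)); m=cv2.morphologyEx(m,cv2.MORPH_CLOSE,np.ones((3,3)))
    cs,_=cv2.findContours(m,0,1); c=max(cs,key=cv2.contourArea)
    o=np.zeros_like(m);cv2.drawContours(o,[c],-1,255,-1)
    k=int(w*.2)|1; o=cv2.morphologyEx(o,cv2.MORPH_OPEN,cv2.getStructuringElement(2,(k,k)))
    cs,_=cv2.findContours(o,0,1); e=cv2.fitEllipse(max(cs,key=cv2.contourArea)); return np.array(e[0])+[x,y],e[1:]
eW=ringwhite(W,(185,35,145,150),150); eT=ringwhite(T,(240,155,58,60),170); eS=ringwhite(S,(246,170,45,42),150)
print(eW,eT,eS)
print('lens WT',*tri(W,eW[0],T,eT[0])); print('WS',*tri(W,eW[0],S,eS[0])); print('TS',*tri(T,eT[0],S,eS[0]))
for z in(.17,.176,.183): print(z,plane(W,eW[0],z),plane(T,eT[0],z),plane(S,eS[0],z))
k=cv2.resize(W['img'][165:225,220:300],(640,480),interpolation=cv2.INTER_CUBIC)
s=cv2.resize(S['img'][175:205,270:300],(160,160),interpolation=cv2.INTER_CUBIC);t=cv2.resize(T['img'][200:225,257:282],(160,160),interpolation=cv2.INTER_CUBIC)
cv2.imwrite('pics/k.png',np.hstack([k,np.vstack([s,t,t*0])]))
E
```

```text
knob w [248 184  20  33]
187 251 264
191 250 265
195 250 266
199 249 266
203 248 267
207 248 267
211 249 266
215 253 262
(array([257.03796387, 110.37417603]), ((127.11238098144531, 135.7306671142578), 1.5227115154266357)) (array([268.01019478, 186.36950302]), ((44.55158233642578, 45.72428512573242), 179.30007934570312)) (array([267.78798676, 186.46977615]), ((34.61347579956055, 44.313140869140625), 79.38086700439453))
lens WT [ 0.51915344 -0.01580858  0.15922494] [0.00077016]
WS [ 0.51787665 -0.01760943  0.18626816] [0.00343188]
TS [ 0.5134135  -0.01479702  0.19203713] [0.00053871]
0.17 [[ 0.51940105 -0.01627763  0.17      ]] [[ 0.51740595 -0.01505794  0.17      ]] [[ 0.52416701 -0.03087104  0.17      ]]
0.176 [[ 0.51955844 -0.01623618  0.176     ]] [[ 0.51641385 -0.01494262  0.176     ]] [[ 0.52113935 -0.02652871  0.176     ]]
0.183 [[ 0.51974207 -0.01618783  0.183     ]] [[ 0.51525641 -0.01480807  0.183     ]] [[ 0.51760709 -0.02146265  0.183     ]]
```

View pics/k.png

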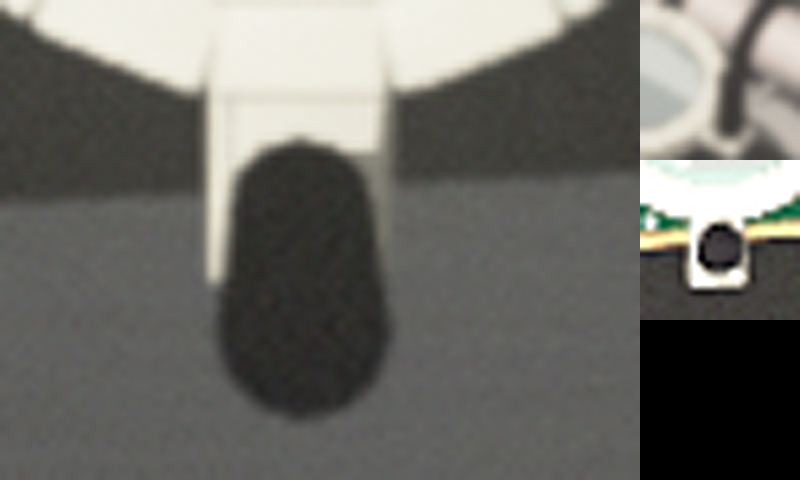

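In the side view the knob merges with a rack band behind it, so that height was unreliable. The wrist view puts the top disc's centre at (257.5,206.5). I'll retriangulate with wrist and top.

```bash
python3 - <<'E'
from h import *
T=load('top0');S=load('side0');W=load('w2')
t=T['img'][200:225,257:282].max(2); ys,xs=np.where(t[8:20,5:18]<75); tc=(257+5+xs.mean(),200+8+ys.mean()); print('top c',tc,len(xs))
print(*tri(W,(257.5,206.5),T,tc))
for z in(.20,.21,.22,.23): print(z,plane(W,(257.5,206.5),z),plane(T,tc,z),proj(S,plane(W,(257.5,206.5),z)))
E
```

```text
top c (np.float64(268.3220338983051), np.float64(214.25423728813558)) 59
[ 0.45017908 -0.0153765   0.21322608] [0.00192127]
0.2 [[ 0.44538502 -0.01687358  0.2       ]] [[ 0.45133623 -0.01426851  0.2       ]] [[288.58732494 195.40141847]]
0.21 [[ 0.44898384 -0.01676868  0.21      ]] [[ 0.45047929 -0.01407907  0.21      ]] [[287.64882257 192.39528496]]
0.22 [[ 0.45258267 -0.01666379  0.22      ]] [[ 0.44962234 -0.01388964  0.22      ]] [[286.70084627 189.35880531]]
0.23 [[ 0.45618149 -0.01655889  0.23      ]] [[ 0.4487654  -0.01370021  0.23      ]] [[285.74325183 186.29151767]]
```

Knob at (0.450, -0.016), top about 0.216, so grasp at z of about 0.20.

move_arm --pt "0 0 2.5 0 0 0 1" --pt "0 0 2.5 0 0 0 1" --pt "0 0 2.5 0 0 0 1" --pt "0 0 2.4 0 0 0 1" --pt "0 0 0 0 0 0 1" --pt "0 0 0 0 0 0 -1" --pt "0 0 0 0 0 0 -1" --pt "0 0 0 0 0 0 -1" --pt "0 0 0 0 0 0 -1" --pt "0 0 0 0 0 0 -1" --pt "0 0 0 0 0 0 -1" --pt "0 0 0 0 0 0 -1" --pt "0 0 0 0 0 0 -1"

```text
time: 3.75
tool_pos: [0.4511, -0.0167, 0.2026]
tool_rot: [0.0, 1.0, -0.0, 0.001]
contact_force: [-0.5, -2.0, 6.2]
gripper_width: 0.171
grasp_force: 58.3
```

Gripped with 58 N at width 0.17 (about 15 mm, matching the knob). Now swing it clockwise towards the left, turning the tool with the arm: 4° per row about the hinge at (0.719, -0.016).

move_arm --pt "0.065 -1.87 0 0 0 4 -1" --pt "0.065 -1.87 0 0 0 4 -1" --pt "0.065 -1.87 0 0 0 4 -1" --pt "0.065 -1.87 0 0 0 4 -1" --pt "0.065 -1.87 0 0 0 4 -1" --pt "0.065 -1.87 0 0 0 4 -1"

```text
time: 4.25
tool_pos: [0.4742, 0.0932, 0.2026]
tool_rot: [0.0, 0.978, -0.209, 0.001]
contact_force: [1.1, -3.1, 5.7]
gripper_width: 0.171
grasp_force: 58.6
```

move_arm --pt "0.065 -1.87 0 0 0 4 -1" --pt "0.065 -1.87 0 0 0 4 -1" --pt "0.065 -1.87 0 0 0 4 -1" --pt "0.065 -1.87 0 0 0 4 -1" --pt "0.065 -1.87 0 0 0 4 -1" --pt "0.065 -1.87 0 0 0 4 -1" --pt "0.065 -1.87 0 0 0 4 -1" --pt "0.065 -1.87 0 0 0 4 -1" --pt "0.065 -1.87 0 0 0 4 -1" --pt "0 0 0 0 0 0 -1" --pt "0 0 0 0 0 0 -1" --pt "0 0 0 0 0 0 1" --pt "0 0 0 0 0 0 1" --pt "0 0 0 0 0 0 1" --pt "0 0 0 0 0 0 1" --pt "0 0 0 0 0 0 1" --pt "0 0 0 0 0 0 1"

```text
time: 5.67
tool_pos: [0.5844, 0.2154, 0.201]
tool_rot: [0.0, 0.866, -0.5, -0.0]
contact_force: [-0.2, 0.4, 1.1]
gripper_width: 0.997
grasp_force: 0.0
```

move_arm --pt "0 0 -2.5 0 0 0 1" --pt "0 0 -2.5 0 0 0 1" --pt "0 0 -2.5 0 0 0 1" --pt "0 0 -2.5 0 0 -6.7 1" --pt "0 0 0 0 0 -6.7 1" --pt "0 0 0 0 0 -6.7 1" --pt "0 0 0 0 0 -6.7 1" --pt "0 0 0 0 0 -6.7 1" --pt "0 0 0 0 0 -6.7 1" --pt "0 0 0 0 0 -6.7 1" --pt "0 0 0 0 0 -6.7 1" --pt "0 0 0 0 0 -6.4 1"

```text
time: 6.67
tool_pos: [0.5845, 0.2155, 0.3012]
tool_rot: [0.0, 1.0, 0.003, -0.0]
contact_force: [-0.5, 1.6, -0.5]
gripper_width: 0.998
grasp_force: 0.0
```

move_arm --pt "-1.93 2.94 0 0 0 0 1" --pt "-1.93 2.94 0 0 0 0 1" --pt "-1.93 2.94 0 0 0 0 1" --pt "-1.93 2.94 0 0 0 0 1" --pt "-1.93 2.94 0 0 0 0 1" --pt "-1.93 2.94 0 0 0 0 1" --pt "-1.93 2.94 0 0 0 0 1" --pt "-1.93 2.94 0 0 0 0 1" --pt "0 0 0 0 0 0 1" --pt "0 0 0 0 0 0 1" --pt "0 0 0 0 0 0 1"

```text
time: 7.58
tool_pos: [0.4302, -0.0195, 0.3015]
tool_rot: [-0.0, 1.0, -0.0, 0.0]
contact_force: [0.0, -0.0, -0.0]
gripper_width: 0.999
grasp_force: 0.0
```

```bash
python3 - <<'E'
from h import *
W=grab('wrist','w3'); T=grab('top','top3'); S=grab('side','side3'); print(manip.state()['tool_pos'],manip.state()['time'])
W2=load('w2'); W1=load('w1')
cv2.imwrite('pics/v3.png',np.hstack([cv2.resize(W['img'][:260,:],None,fx=1,fy=1),cv2.resize(T['img'][80:274,150:410],(280,260))]))
E
```

```text
[ 0.43052486 -0.01871632  0.30122869] 7.7333
```

View pics/v3.png

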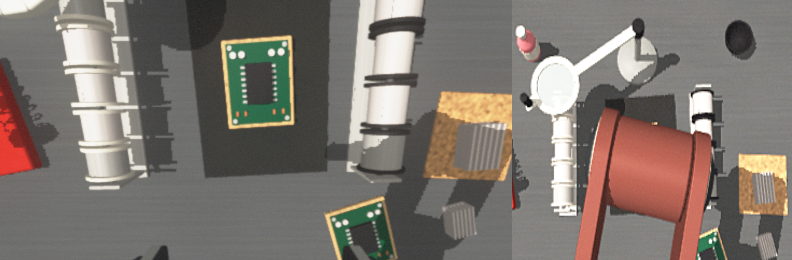

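The lens is swung over the left rack, well clear, and the module is in the open at wrist (259,83). Measuring the board and module (wrist and side), and the sink (w1 and top).

```bash
cat > m.py <<'E'
from h import *
def rect(f,m,z):
    cs,_=cv2.findContours(m,0,1); c=max(cs,key=cv2.contourArea)
    px=cv2.minAreaRect(c); g=cv2.minAreaRect(plane(f,c[:,0],z)[:,:2].astype(np.float32)*1000)
    return np.round(px[0],1),np.round(px[1],1),'| mm',np.round(g[0],1),np.round(g[1],1),round(g[2],1)
def roi(m,x,y,w,h):
    o=np.zeros_like(m);o[y:y+h,x:x+w]=m[y:y+h,x:x+w];return o
def board(f,x,y,w,h):
    hs=cv2.cvtColor(f['img'],cv2.COLOR_BGR2HSV)
    gr=roi(cv2.inRange(hs,(55,90,30),(95,255,220)),x,y,w,h); tn=roi(cv2.inRange(hs,(8,60,110),(28,255,255)),x,y,w,h)
    a=cv2.morphologyEx(gr|tn,cv2.MORPH_CLOSE,np.ones((3,3)))
    cs,_=cv2.findContours(a,0,1); c=max(cs,key=cv2.contourArea); full=np.zeros_like(gr); cv2.drawContours(full,[c],-1,255,-1)
    dk=cv2.inRange(hs,(0,0,0),(179,130,85))&cv2.erode(full,np.ones((9,9)))
    dk=cv2.morphologyEx(dk,cv2.MORPH_OPEN,np.ones((5,5)))
    return full,dk
def fins(f,x,y,w,h):
    hs=cv2.cvtColor(f['img'],cv2.COLOR_BGR2HSV)
    m=roi(cv2.inRange(hs,(0,0,60),(179,70,255)),x,y,w,h); return cv2.morphologyEx(m,cv2.MORPH_OPEN,np.ones((3,3)))
E
python3 - <<'E'
from m import *
W=load('w3');S=load('side3');T=load('top3')
fu,dk=board(W,210,25,95,115); print('carrier w3',*rect(W,fu,.015)); print('module w3',*rect(W,dk,.023))
S0=load('side0')
for s in(S,S0):
    fu2,dk2=board(s,235,195,60,50); print('carrier side',*rect(s,fu2,.015)); print('module side',*rect(s,dk2,.023))
mw=cv2.minAreaRect(max(cv2.findContours(dk,0,1)[0],key=cv2.contourArea))[0]; ms=cv2.minAreaRect(max(cv2.findContours(dk2,0,1)[0],key=cv2.contourArea))[0]
print('tri module',*tri(W,mw,S0,ms))
W1=load('w1'); f=fins(W1,220,70,65,75); print('sink w1',*rect(W1,f,.038),*rect(W1,f,.006))
T0=load('top0'); f=fins(T0,365,200,35,38); print('sink top',*rect(T0,f,.038))
f=fins(W,450,118,60,55); print('sink w3',*rect(W,f,.038))
E
```

```text
carrier w3 [258.9  82. ] [90.  72.1] | mm [528.8 -23.2] [110.2  91. ] 3.7
module w3 [259.   83.2] [42.  25.5] | mm [528.4 -24. ] [50.6 32.5] 3.2
carrier side [264.2 222.1] [39.4 27.5] | mm [525.4 -19.3] [115.3  98.6] 4.2
module side [265.2 220.1] [20.1  9.8] | mm [523.5 -22.2] [65.7 36. ] 4.8
carrier side [263.8 222.8] [38.9 26.6] | mm [525.3 -18.3] [114.8  97.1] 3.8Traceback (most recent call last):
  File "<stdin>", line 6, in <module>
  File "m.py", line 3, in rect
    cs,_=cv2.findContours(m,0,1); c=max(cs,key=cv2.contourArea)
                                    ~~~^^^^^^^^^^^^^^^^^^^^^^^^
ValueError: max() iterable argument is empty
```

```bash
python3 - <<'E'
from m import *
W=load('w3')
print('tri module',*tri(W,(259,83.2),load('side3'),(265.2,220.1)))
W1=load('w1'); f=fins(W1,220,70,65,75); print('sink w1',*rect(W1,f,.038)); print('  ',*rect(W1,f,.006))
T0=load('top0'); f=fins(T0,365,200,35,38); print('sink top',*rect(T0,f,.038))
f=fins(W,450,118,60,55); print('sink w3',*rect(W,f,.038))
E
```

```text
tri module [ 0.5280617  -0.02482529  0.01715561] [0.00211093]
sink w1 [249.5 107. ] [49.2 33.2] | mm [ 449.  -322.7] [59.4 41.2] 4.0
   [249.5 107. ] [49.2 33.2] | mm [ 448.4 -322.2] [64.4 44.6] 4.0
sink top [383.4 219.7] [23.2 19.1] | mm [ 447.5 -317.2] [58.8 49.8] 4.1
sink w3 [479.4 146.1] [49.  49.5] | mm [ 449.7 -312.1] [63.  61.6] 4.2
```

Sink at (0.449, -0.323), yaw 4°, 59 x 41 mm at z=0.038, which matches the given size. Moving above it.

move_arm --pt "0.21 3.38 0 0 0 0 1" --pt "0.21 3.38 0 0 0 0 1" --pt "0.21 3.38 0 0 0 0 1" --pt "0.21 3.38 0 0 0 0 1" --pt "0.21 3.38 0 0 0 0 1" --pt "0.21 3.38 0 0 0 0 1" --pt "0.21 3.38 0 0 0 0 1" --pt "0.21 3.38 0 0 0 0 1" --pt "0.21 3.38 0 0 0 0 1" --pt "0 0 3.0 0 0 -4 1" --pt "0 0 3.0 0 0 0 1" --pt "0 0 3.0 0 0 0 1" --pt "0 0 0 0 0 0 1" --pt "0 0 0 0 0 0 1"

```text
time: 8.9
tool_pos: [0.4488, -0.3223, 0.2092]
tool_rot: [-0.002, 0.999, 0.036, -0.002]
contact_force: [0.8, -1.1, 1.3]
gripper_width: 1.001
grasp_force: 0.0
```

```bash
python3 - <<'E'
from m import *
W=grab('wrist','w4'); print(manip.state()['tool_pos'],rot().as_euler('ZYX',degrees=True))
c=proj(W,[.449,-.323,.038])[0]; print(c)
x,y=int(c[0])-55,int(c[1])-70
f=fins(W,x,y,110,140); print('sink w4',*rect(W,f,.038))
px=cv2.minAreaRect(max(cv2.findContours(f,0,1)[0],key=cv2.contourArea))[0]
print('tri',*tri(W,px,load('w1'),(249.5,107)))
v=W['img'].copy(); cv2.drawContours(v,cv2.findContours(f,0,1)[0],-1,(0,0,255),1); cv2.imwrite('pics/v4.png',v)
E
```

```text
[ 0.44973955 -0.32332165  0.21173192] [ 4.06595445e+00  1.36667671e-02 -1.79982022e+02]
[256.95801696 177.88778978]
sink w4 [255.5 176.5] [109. 139.] | mm [ 445.  -321.6] [148.4 121.1] 4.2
tri [ 0.44970785 -0.32193828  0.03509667] [0.00071321]
```

View pics/v4.png

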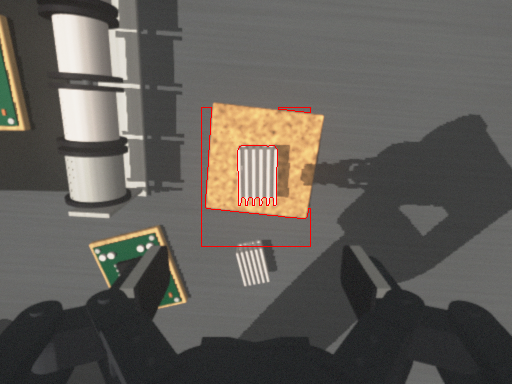

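Outline on the large sink is at (257,176), aligned with the tool. Triangulated top is about 0.035–0.038. Descending and gripping.

move_arm --pt "0 0 3.3 0 0 0 1" --pt "0 0 3.3 0 0 0 1" --pt "0 0 3.3 0 0 0 1" --pt "0 0 3.3 0 0 0 1" --pt "0 0 2.5 0 0 0 1" --pt "0 0 2.3 0 0 0 1" --pt "0 0 0 0 0 0 1" --pt "0 0 0 0 0 0 1" --pt "0 0 0 0 0 0 -1" --pt "0 0 0 0 0 0 -1" --pt "0 0 0 0 0 0 -1" --pt "0 0 0 0 0 0 -1" --pt "0 0 0 0 0 0 -1" --pt "0 0 0 0 0 0 -1" --pt "0 0 0 0 0 0 -1" --pt "0 0 0 0 0 0 -1"

```text
time: 10.28
tool_pos: [0.4502, -0.3248, 0.0335]
tool_rot: [0.001, 0.999, 0.035, 0.001]
contact_force: [-0.1, -0.6, 6.0]
gripper_width: 0.459
grasp_force: 63.2
```

Gripped (width 39 mm, 63 N). Lift, pass over the rack and stop high above the module.

move_arm --pt "0 0 -1.5 0 0 0 -1" --pt "0 0 -3 0 0 0 -1" --pt "0 0 -3 0 0 0 -1" --pt "0 0 -3 0 0 0 -1" --pt "0 0 -3 0 0 0 -1" --pt "0 0 -1.5 0 0 0 -1" --pt "0 0 0 0 0 0 -1" --pt "0 0 0 0 0 0 -1"

```text
time: 10.95
tool_pos: [0.4491, -0.3239, 0.1818]
tool_rot: [0.001, 0.999, 0.035, 0.001]
contact_force: [-0.4, -0.0, -3.0]
gripper_width: 0.456
grasp_force: 62.3
```

move_arm --pt "0.5 -1.47 0 0 0 0 -1" --pt "0.99 -2.94 0 0 0 0 -1" --pt "0.99 -2.94 0 0 0 0 -1" --pt "0.99 -2.94 0 0 0 0 -1" --pt "0.99 -2.94 0 0 0 0 -1" --pt "0.99 -2.94 0 0 0 0 -1" --pt "0.99 -2.94 0 0 0 0 -1" --pt "0.99 -2.94 0 0 0 0 -1" --pt "0.99 -2.94 0 0 0 0 -1" --pt "0.99 -2.94 0 0 0 0 -1" --pt "0.5 -1.47 0 0 0 0 -1" --pt "0 0 2 0 0 0 -1" --pt "0 0 2 0 0 0 -1" --pt "0 0 2 0 0 0 -1" --pt "0 0 0 0 0 0 -1" --pt "0 0 0 0 0 0 -1"

```text
time: 12.28
tool_pos: [0.5248, -0.023, 0.1177]
tool_rot: [-0.001, 0.999, 0.035, -0.004]
contact_force: [0.3, -0.9, -1.5]
gripper_width: 0.455
grasp_force: 62.1
```

```bash
python3 - <<'E'
from m import *
W=grab('wrist','w5'); S=grab('side','side5'); s=manip.state(); print(s['tool_pos'],rot().as_euler('ZYX',degrees=True),s['grasp_force'],s['gripper_width'])
p=s['tool_pos']; R=rot().as_matrix()
# expected sink top-face corners: sink top 4.5 mm below... z_top = tcp - .0335+.038
for z in(.0045,-.0275):
    X=[p+np.array([0,0,z])+R@[a,b,0] for a,b in((.03,.02),(.03,-.02),(-.03,-.02),(-.03,.02))]
    print(proj(W,X).round(1).tolist(),proj(S,X).round(1).tolist())
S['img']=cv2.resize(S['img'][170:250,220:310],(388,345),interpolation=cv2.INTER_CUBIC)
v=np.zeros((384,788,3),np.uint8);v[:,:400]=W['img'][:,56:456];v[:345,400:]=S['img'];cv2.imwrite('pics/v5.png',v)
E
```

```text
[ 0.52735539 -0.0236404   0.1212911 ] [ 3.97659430e+00  2.28808946e-02 -1.79994190e+02] 62.16054081916809 0.4572029627688332
[[306.2, 209.8], [210.6, 209.8], [216.3, 326.8], [299.6, 326.9]] [[260.1, 189.0], [252.7, 197.7], [270.3, 206.5], [277.6, 197.5]]
[[296.1, 188.0], [219.5, 188.0], [223.3, 286.5], [291.8, 286.6]] [[260.1, 196.0], [252.7, 204.7], [270.1, 213.5], [277.3, 204.5]]
```

View pics/v5.png

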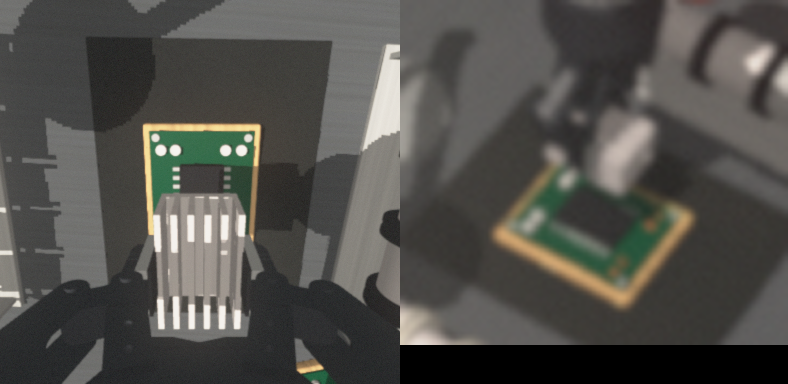

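The wrist view shows the sink in the fingers with the module ahead of it, at crop (203,178). Sink edges agree with the prediction within a few pixels: front top edge at row ~213 vs 210, rear ~328 vs 327, front bottom ~194 vs 188. I'll check its tilt and x offset numerically.

```bash
python3 - <<'E'
from m import *
W=load('w5');g=cv2.cvtColor(W['img'],cv2.COLOR_BGR2GRAY).astype(int)
print('bottom front edge');
for c in(245,256,262,275): print(c,g[182:216,c].tolist())
print('fin tops front')
for c in(211,213,296,298,300): print(c,g[196:222,c].tolist())
print('fin tops rear')
for c in(217,249,266,294): print(c,g[296:336:1,c].tolist())
for r in(225,320): print('row',r,g[r,200:312].tolist())
E
```

```text
bottom front edge
245 [62, 64, 66, 62, 65, 65, 65, 62, 64, 63, 74, 95, 122, 127, 130, 142, 139, 134, 135, 132, 131, 133, 129, 126, 126, 125, 127, 125, 126, 128, 128, 131, 161, 221]
256 [61, 67, 63, 64, 63, 62, 64, 63, 64, 66, 70, 96, 122, 131, 171, 208, 160, 154, 154, 153, 151, 154, 154, 153, 153, 154, 153, 152, 154, 153, 155, 152, 153, 152]
262 [60, 61, 62, 62, 67, 64, 64, 65, 66, 67, 71, 95, 123, 127, 125, 128, 128, 127, 125, 126, 126, 126, 125, 127, 123, 123, 127, 129, 128, 128, 128, 130, 160, 219]
275 [46, 49, 47, 49, 52, 49, 54, 52, 52, 54, 60, 93, 124, 129, 128, 130, 135, 134, 131, 135, 130, 125, 122, 127, 129, 121, 119, 116, 118, 120, 121, 119, 120, 124]
fin tops front
211 [87, 89, 87, 89, 90, 87, 87, 86, 85, 88, 90, 92, 98, 108, 116, 120, 121, 127, 158, 219, 241, 242, 241, 242, 241, 241]
213 [89, 87, 87, 89, 85, 90, 92, 100, 109, 114, 116, 120, 123, 124, 128, 125, 125, 131, 159, 220, 241, 242, 242, 241, 241, 242]
296 [59, 60, 59, 62, 70, 84, 98, 104, 109, 122, 122, 122, 124, 128, 127, 126, 127, 132, 160, 220, 240, 241, 241, 241, 241, 241]
298 [60, 62, 61, 60, 60, 61, 62, 62, 
[... 1453 characters left out ...]
241, 234, 197, 160, 151, 136, 120, 114, 121, 155, 175, 184, 221, 239, 241, 241, 241, 241, 226, 153, 76, 63, 70, 103, 128, 136, 136, 129, 95, 65]
row 320 [51, 49, 54, 53, 58, 91, 112, 115, 115, 116, 114, 117, 115, 137, 225, 241, 242, 242, 241, 232, 177, 124, 117, 115, 118, 118, 118, 115, 131, 207, 237, 241, 242, 242, 241, 198, 130, 120, 117, 122, 119, 116, 119, 125, 180, 233, 241, 242, 242, 241, 213, 145, 121, 118, 116, 118, 118, 115, 122, 165, 229, 241, 242, 242, 241, 223, 159, 121, 115, 117, 117, 117, 117, 120, 168, 230, 241, 242, 242, 242, 233, 179, 123, 117, 117, 116, 117, 118, 139, 172, 221, 239, 241, 241, 242, 240, 199, 128, 116, 115, 115, 115, 118, 118, 109, 84, 56, 49, 50, 46, 49, 48]
```

```bash
python3 - <<'E'
from m import *
from scipy.optimize import least_squares
W=load('w5'); yaw=np.radians(4)
def X(p,b,):  # b in sink frame
    R=Rn.from_euler('ZYX',[yaw,p[3],p[4]]).as_matrix(); return np.array(p[:3])+np.array(b)@R.T
top=[[.03,.02,.032],[.03,-.02,.032],[-.03,-.02,.032],[-.03,.02,.032]]; bf=[[.03,0,0]]
def res(p,w=.5):
    t=proj(W,X(p,top)); b=proj(W,X(p,bf))
    return np.r_[t[0,1]-214.6,t[1,1]-214.6,t[2,1]-329,t[3,1]-329,b[0,1]-193.2,(t[0,0]-209.3)*w,(t[1,0]-301)*w,(t[3,0]-213.3)*w,(t[2,0]-296.5)*w]
for w in(.5,.0001):
    s=least_squares(res,[.527,-.024,.094,0,0],args=(w,),x_scale=[.01,.01,.01,.1,.1]); print(s.x[:3].round(4),np.degrees(s.x[3:]).round(2),s.fun.round(2))
m=W['mtx']; print(manip.state()['tool_pos'])
fu,dk=board(W,190,115,140,130); gx=plane(W,[[0,0]],0)
# board front edge/left/right x in this view vs prediction of carrier centre (.528,-.024), yaw 3.5
c,s_=np.cos(np.radians(3.5)),np.sin(np.radians(3.5)); print(proj(W,[[.528+.055*c-a*s_,-.024+.055*s_+a*c,.015] for a in(.045,-.045)]).round(1).tolist())
cs=max(cv2.findContours(fu,0,1)[0],key=cv2.contourArea)[:,0]; print(cs.min(0),cs.max(0))
E
```

```text
[ 0.5234 -0.0225  0.0911] [0.85 0.07] [-0.02 -0.05  0.04  0.02  0.03 -0.28  0.13  0.52 -0.35]
[ 0.5234 -0.0225  0.0911] [0.79 0.08] [ 0.01 -0.01  0.01 -0.01  0.   -0.    0.    0.   -0.  ]
[ 0.52735539 -0.0236404   0.1212911 ]
[[198.4, 124.8], [318.2, 125.8]]
[198 123] [316 241]
```

The fit is tight: sink at (0.5234, -0.0225), underside 0.091, tilt under 1°. Module at (0.5285, -0.0237). Correct by +5 mm in x and -1 mm in y, then lower in steps.

move_arm --pt "0.5 0.15 0 0 0 0 -1" --pt "0 0 1.5 0 0 0 -1" --pt "0 0 1.5 0 0 0 -1" --pt "0 0 1.3 0 0 0 -1" --pt "0 0 0.7 0 0 0 -1" --pt "0 0 0 0 0 0 -1" --pt "0 0 0 0 0 0 -1" --pt "0 0 0 0 0 0 -1" --pt "0 0 0 0 0 0 -1"

```text
time: 13.13
tool_pos: [0.5334, -0.0248, 0.0725]
tool_rot: [0.0, 0.999, 0.035, 0.001]
contact_force: [0.2, -0.2, -2.0]
gripper_width: 0.456
grasp_force: 62.3
```

```bash
cat > chk.py <<'E'
from m import *
from scipy.optimize import least_squares
W=grab('wrist','w6');S=grab('side','side6');T=grab('top','top6'); s=manip.state(); print(s['tool_pos'],rot().as_euler('ZYX',degrees=True),s['grasp_force'],s['contact_force'])
g=cv2.GaussianBlur(cv2.cvtColor(W['img'],cv2.COLOR_BGR2GRAY),(1,1),0).astype(int)
for c in(213,249,300): print(c,'front',196+np.where(g[196:240,c]>200)[0][:1],'rear',296+np.where(g[296:340,c]>200)[0][-1:])
for c in(245,262): print(c,g[176:206,c].tolist())
fu,dk=board(W,170,90,180,150); cs=max(cv2.findContours(fu,0,1)[0],key=cv2.contourArea)[:,0]; print(cs.min(0),cs.max(0))
for r in(130,150,170): x=np.where(fu[r])[0]; print(r,x.min(),x.max())
for X in((.5285,-.0237),(.5335,-.0237)):
    c,q=np.cos(np.radians(3.5)),np.sin(np.radians(3.5)); print(proj(W,[[X[0]+.055*c-a*q,X[1]+.055*q+a*c,.015] for a in(.045,-.045)]).round(1).tolist())
E
python3 chk.py
```

```text
[ 0.53300461 -0.02476805  0.07209661] [ 3.99001223e+00 -7.47600451e-02  1.79981653e+02] 62.27095127105713 [-0.15217073  0.68326283 -1.37959946]
213 front [215] rear [305]
249 front [215] rear [328]
300 front [215] rear []
245 [93, 95, 96, 98, 95, 95, 96, 94, 97, 98, 96, 92, 97, 96, 90, 71, 73, 99, 132, 137, 154, 177, 150, 145, 141, 144, 143, 142, 139, 140]
262 [95, 89, 92, 88, 71, 68, 67, 67, 68, 66, 70, 64, 70, 69, 70, 72, 72, 98, 132, 133, 136, 137, 135, 132, 135, 137, 137, 138, 139, 136]
[182 143] [325 239]Traceback (most recent call last):
  File "chk.py", line 8, in <module>
    for r in(130,150,170): x=np.where(fu[r])[0]; print(r,x.min(),x.max())
                                                         ~~~~~^^
    return umr_minimum(a, axis, None, out, keepdims, initial, where)
ValueError: zero-size array to reduction operation minimum which has no identity
```

```bash
cat > fit.py <<'E'
from m import *
from scipy.optimize import least_squares
W=load('w6'); yaw=np.radians(4)
top=[[.03,.02,.032],[.03,-.02,.032],[-.03,-.02,.032],[-.03,.02,.032]]; bf=[[.03,0,0]]
def X(p,b): return np.array(p[:3])+np.array(b)@Rn.from_euler('ZYX',[yaw,p[3],p[4]]).as_matrix().T
def res(p,w=.3):
    t=proj(W,X(p,top)); b=proj(W,X(p,bf))
    return np.r_[t[0,1]-214.6,t[1,1]-214.6,t[2,1]-329,t[3,1]-329,b[0,1]-193.2,(t[0,0]-209.3)*w,(t[1,0]-301)*w,(t[3,0]-213.3)*w,(t[2,0]-296.5)*w]
s=least_squares(res,[.53,-.024,.05,0,0],x_scale=[.01,.01,.01,.1,.1]); print('sink',s.x[:3].round(4),np.degrees(s.x[3:]).round(2))
fu,dk=board(W,170,90,180,150); y0=np.where(fu.any(1))[0][0]
print('rows',[(r,np.where(fu[r])[0].min(),np.where(fu[r])[0].max()) for r in range(y0,y0+60,6)])
for r in(y0+12,y0+30,y0+42):
    x=np.where(fu[r])[0]; P=plane(W,[[x.min(),r],[x.max()+1,r]],.015); print('mid',P.mean(0).round(4),'width',np.linalg.norm(P[0]-P[1]).round(4))
e=np.array([(c,np.where(fu[:,c])[0][0]) for c in range(195,316,6)]); P=plane(W,e,.015); k=np.polyfit(P[:,1],P[:,0],1)
print('front edge x at y=-.024',np.polyval(k,-.024).round(4),'yaw',-np.degrees(np.arctan(k[0])).round(2),'-> centre x',(np.polyval(k,-.024)-.055).round(4))
E
python3 fit.py
```

```text
sink [ 0.5322 -0.0243  0.0458] [ 0.3  -0.06]
rows [(143, np.int64(185), np.int64(321)), (149, np.int64(182), np.int64(325)), (155, np.int64(182), np.int64(325)), (161, np.int64(183), np.int64(324)), (167, np.int64(183), np.int64(324)), (173, np.int64(183), np.int64(324)), (179, np.int64(184), np.int64(323)), (185, np.int64(184), np.int64(322)), (191, np.int64(185), np.int64(322)), (197, np.int64(185), np.int64(322))]
mid [ 0.5774 -0.0205  0.015 ] width 0.0893
mid [ 0.566  -0.0213  0.015 ] width 0.0897
mid [ 0.5581 -0.0215  0.015 ] width 0.0889
front edge x at y=-.024 0.5851 yaw 3.95 -> centre x 0.5301
```

Relative error is only 2 mm in x. Final trim: -2 mm in x and 11 mm down.

move_arm --pt "-0.2 0 0.3 0 0 0 -1" --pt "0 0 0.4 0 0 0 -1" --pt "0 0 0.4 0 0 0 -1" --pt "0 0 0 0 0 0 -1" --pt "0 0 0 0 0 0 -1" --pt "0 0 0 0 0 0 -1" --pt "0 0 0 0 0 0 -1" --pt "0 0 0 0 0 0 -1"

```text
time: 13.95
tool_pos: [0.5307, -0.0249, 0.0605]
tool_rot: [0.0, 0.999, 0.035, 0.0]
contact_force: [0.4, 0.0, -2.0]
gripper_width: 0.454
grasp_force: 62.3
```

```bash
sed -i '/^for r in(130/d' chk.py; python3 chk.py | head -6; python3 fit.py; python3 - <<'E'
from m import *
T=load('top6');hs=cv2.cvtColor(T['img'],cv2.COLOR_BGR2HSV)
d=cv2.absdiff(T['img'],load('top3')['img']).max(2)[90:160,120:270]; print('magnifier px changed',(d[:45]>60).sum())
E
```

```text
[ 0.53063911 -0.02484349  0.06046912] [ 3.98776529e+00 -1.67412253e-02  1.79995058e+02] 62.27072238922119 [-0.51855327  1.22328944 -1.07089253]
213 front [215] rear [307]
249 front [215] rear [328]
300 front [215] rear []
245 [99, 102, 101, 103, 100, 100, 101, 100, 100, 93, 76, 74, 72, 71, 72, 70, 84, 110, 140, 144, 145, 155, 156, 152, 150, 153, 150, 146, 148, 145]
262 [101, 99, 101, 101, 101, 103, 101, 94, 75, 73, 73, 74, 74, 69, 71, 73, 82, 107, 139, 142, 143, 144, 144, 141, 145, 145, 143, 145, 148, 142]
sink [ 0.5295 -0.0243  0.0338] [ 0.39 -0.04]
rows [(141, np.int64(181), np.int64(326)), (147, np.int64(177), np.int64(331)), (153, np.int64(177), np.int64(330)), (159, np.int64(178), np.int64(330)), (165, np.int64(178), np.int64(329)), (171, np.int64(179), np.int64(329)), (177, np.int64(179), np.int64(328)), (183, np.int64(179), np.int64(328)), (189, np.int64(180), np.int64(327)), (195, np.int64(180), np.int64(327))]
mid [ 0.5779 -0.0203  0.015 ] width 0.089
mid [ 0.5673 -0.0214  0.015 ] width 0.0889
mid [ 0.56   -0.0216  0.015 ] width 0.0894
front edge x at y=-.024 0.585 yaw 3.96 -> centre x 0.53
magnifier px changed 0
```

Sink at (0.5295, -0.0243), underside 0.0338, about 11 mm above the module at (0.530, -0.0236). Yaw matches, it is level, and the magnifier hasn't moved. Handing in.

```bash
python3 -c "
from plant import manip
print(manip.job_done())"
```

```text
the job is handed in; nothing more can be done
None
```

The job is handed in, with no verdict returned: the magnifier is swung clear to the left, and the larger heat sink is held level, centred within about 1 mm and about 11 mm above the module.

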